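Sort the bench supplies into their trays and lane

ROBOT

A 6-joint arm with a two-finger parallel gripper is mounted at the origin on a cart in front of the work surface, level with it; the furniture and walls round the work are solid. World frame = base frame: x ahead of the robot, y to its left, z up, the work surface at z = 0. Lengths are in mm, angles in degrees, forces in N, time in s.
With the tool pointing down it reaches from about 350 to 850 mm from the base axis. Payload 8.1 kg.
Tool frame: the origin (TCP) lies midway between the tips of the shut fingers; the grasp point (between the pads) lies 19 mm behind it; z points along the fingers, y is the line along which they close (so a half turn about z gives the same grasp; the last joint's range is limited). The gripper opens to 85 mm and grips with 20 to 120 N. Pads are 22 mm wide; open, the fingers measure 114 mm over their backs; the gripper's body (76 mm by 85 mm) begins 54 mm behind the grasp point. The pads swing forward as they close: fully open they stand 13 mm farther back than shut.
Start: joints at [-82.242, 7.471, 85.268, -0, 87.261, -4.893], TCP at [131.426, -585.434, 231.292] pointing down, gripper open.
Joint ranges: [-169.43, 169.43], [-51.17, 129.36], [1.28, 143.12], [-76.62, 256.62], [0, 156.53], [-152.29, 152.29]. Speed limits (degrees/s): [136.94, 136.94, 159.86, 180, 180, 180].

INTERFACE

Orientations are given as [roll, pitch, yaw] about the fixed x, y, z axes, in that order (R = Rz(yaw) Ry(pitch) Rx(roll)).
In Python, from bench import r gives the robot as it stands.
- The arm moves only by the tool step_arm, never from a script. Its arguments are lists of equal length, an entry for each row: "delta_pos": the shift along the world's x, y, z in units of 200 mm (1.0 is 200 mm), a list of three; "spin": the turn about the world's z in units of 180 degrees (1.0 is 180 degrees). In form: {"delta_pos": [[dx, dy, dz], ...], "spin": [spin, ...]}. A call has 1 to 8 rows; each row shifts and turns the commanded pose from where the row before left it; what a row does not reach is not made up. A row lasts 1/8 s, in which the tool goes at most 62.5 mm and 10.7 degrees, less where a joint would pass 70% of its speed; a pose out of reach is approached as far as the arm can. A call with a number of a shift or a turn outside -1 to 1 is refused whole. A call with a gripper value outside its range is refused whole. "gripper" is the opening, from -1 (shut) to 1 (fully open), set as the call begins (left out, the last holds). The fingers move at their own pace and stop on an object; "squeeze" is the grip in N (left out, the last holds). Time passes only in rows, so rows that do not move let the fingers close. It gives the time, the measured TCP pose, the force, the opening and the grip force at its end, in the units of the state.
- r.sense(): the state, without advancing time (a new reading comes with each control period).
- r.snapshot(name): name is "side" or "top"; returns a dict with "pixels" (480x640x3 uint8, blue, green, red), "fx", "fy", "cx", "cy" (pixels), "camera_from_world" (4x4, takes a point from world to camera coordinates). Camera axes: x right, y up, looking along -z (the intrinsics and any distortion apply to the point x, -y, -z); pixel columns grow to the right and rows downward; lengths in mm; the calibration is good to about 2 mm. A picture is of the moment at which its call begins. There is no depth.
- r.hand_in(): hands the job in; it is judged then, once.
The state is a dict: "time": time; "joint_pos": joint angles; "qd": joint speeds; "joint_efforts": joint torques, N m; "tool_pos": TCP position; "tcp_rot": TCP orientation; "ft_force": force on the tool from outside, world axes, zero at the start; "wrist_torque": the same for the moment, N m; "finger_gap": finger opening in mm; "grip_force": force on a finger pad.
Only numpy, scipy, OpenCV 4.12 (cv2) and the standard library are available. Lean on these libraries where they do the work, as an engineer would, in place of code of your own. Each camera call takes 0.05 s, during which the arm holds its last target. There are 200 camera calls.

TASK

Put the bench supplies away: stand the two amber bottles in the yellow tray and the two white bottles in the blue tray, one bottle to a bay, and lay the carton of slides lengthwise in the sloped lane so that it slides down and rests against the red stop. Keep the bottles upright all the way, and leave the tape roll and the tally counter where they are.

Things in the scene. Friction and masses are not known exactly. Their poses are not given: they have to be found in the camera images.
- amber_bottle_large: brown (amber) screw-cap bottle with a black cap and a yellow label; body 28 mm in diameter and straight-sided to about 42 mm up, cap about 14 mm in diameter, 60 mm high in all, 10 to 40 g, standing. Origin: centre of its underside; z up
- amber_bottle_small: brown (amber) screw-cap bottle with a white cap and a green label; body 23 mm in diameter and straight-sided to about 36 mm up, cap about 13 mm in diameter, 51 mm high in all, 10 to 40 g, standing. Origin: centre of its underside; z up
- white_bottle_large: white screw-cap bottle with a white cap and a green label; body 24 mm in diameter and straight-sided to about 42 mm up, cap about 13 mm in diameter, 59 mm high in all, 10 to 40 g, standing. Origin: centre of its underside; z up
- white_bottle_small: white screw-cap bottle with a green cap and a green label; body 19 mm in diameter and straight-sided to about 32 mm up, cap about 10 mm in diameter, 46 mm high in all, 10 to 40 g, standing. Origin: centre of its underside; z up
- slide_pack: oblong white and red carton of microscope slides, 28 mm (its x) by 80 mm (its y) by 27 mm high, about 0.18 kg, lying flat. Origin: centre of its underside; y along its length, z up
- yellow_tray: fixed yellow plastic tray, 132 mm (its x) by 68 mm (its y) by 22 mm high, with two square bays 60 by 60 mm side by side along its x; walls and divider 4 mm thick, all 22 mm high. Bay centres are at x = +32 and -32 mm, y = 0; the bay floor is 4 mm above the table. Origin: centre of its underside, on the table
- blue_tray: fixed blue plastic tray, 132 mm (its x) by 68 mm (its y) by 22 mm high, with two square bays 60 by 60 mm side by side along its x; walls and divider 4 mm thick, all 22 mm high. Bay centres are at x = +32 and -32 mm, y = 0; the bay floor is 4 mm above the table. Origin: centre of its underside, on the table
- flow_lane: fixed aluminium lane. Origin: on the table; x: uphill, away from the robot. Smooth floor, top at z = 50 mm + 0.508 x (27 deg), from x = -70 mm (red stop plate, 24 mm high) to +76 mm (open upper end). 46 mm between side rims 9 mm above the floor. A carton laid lengthwise slides down by itself; at the stop its underside centre is at about x -35, y 0, z 32 mm
- tally_counter: small round chrome hand tally counter, 72 by 50 by 19 mm, loose, behind the work; a bystander. Origin: centre of its underside. (Keep the wrist clear of the towel dispenser on the wall to its left, overhanging the table beyond world x = 0.62 m, y = 0 to 0.3 m, from 0.43 m up, and of the tall microscope at the right, y below -0.45 m)
- tape_roll: cream roll of label tape lying flat, 62 mm across, 19 mm high, loose, behind the work; a bystander. Origin: centre of its underside
Things that resemble listed ones, but are neither listed nor needed, are in the scene too. What is shaped like the slide_pack but pink or turquoise is not meant.

How it is judged (in metres and radians):
At the end, for the whole second after the job is handed in: Each amber bottle stands upright (within 0.15 rad) on the floor of its own bay of the yellow tray and each white one likewise in the blue tray, either bay; the slide carton lies lengthwise in the lane within 10 mm of its place against the stop; all are released and at rest (((x of amber_bottle_large in the frame of yellow_tray between 0.009 and 0.055 m and y of amber_bottle_large in the frame of yellow_tray between -0.023 and 0.023 m and z of amber_bottle_large in the frame of yellow_tray between 0 and 0.01 m and x of amber_bottle_small in the frame of yellow_tray between -0.055 and -0.009 m and y of amber_bottle_small in the frame of yellow_tray between -0.023 and 0.023 m and z of amber_bottle_small in the frame of yellow_tray between 0 and 0.01 m) or (x of amber_bottle_large in the frame of yellow_tray between -0.055 and -0.009 m and y of amber_bottle_large in the frame of yellow_tray between -0.023 and 0.023 m and z of amber_bottle_large in the frame of yellow_tray between 0 and 0.01 m and x of amber_bottle_small in the frame of yellow_tray between 0.009 and 0.055 m and y of amber_bottle_small in the frame of yellow_tray between -0.023 and 0.023 m and z of amber_bottle_small in the frame of yellow_tray between 0 and 0.01 m)) and ((x of white_bottle_large in the frame of blue_tray between 0.009 and 0.055 m and y of white_bottle_large in the frame of blue_tray between -0.023 and 0.023 m and z of white_bottle_large in the frame of blue_tray between 0 and 0.01 m and x of white_bottle_small in the frame of blue_tray between -0.055 and -0.009 m and y of white_bottle_small in the frame of blue_tray between -0.023 and 0.023 m and z of white_bottle_small in the frame of blue_tray between 0 and 0.01 m) or (x of white_bottle_large in the frame of blue_tray between -0.055 and -0.009 m and y of white_bottle_large in the frame of blue_tray between -0.023 and 0.023 m and z of white_bottle_large in the frame of blue_tray between 0 and 0.01 m and x of white_bottle_small in the frame of blue_tray between 0.009 and 0.055 m and y of white_bottle_small in the frame of blue_tray between -0.023 and 0.023 m and z of white_bottle_small in the frame of blue_tray between 0 and 0.01 m)) and angle between each of amber_bottle_large, amber_bottle_small, white_bottle_large, white_bottle_small's own z axis and vertical below 0.15 rad and x of slide_pack in the frame of flow_lane between -0.0447712 and -0.0247712 m and y of slide_pack in the frame of flow_lane between -0.014 and 0.014 m and z of slide_pack in the frame of flow_lane between 0.0223374 and 0.0423374 m and angle between the y axis of slide_pack and the x axis of flow_lane, either way round below 0.65 rad and linear speed of each of amber_bottle_large, amber_bottle_small, white_bottle_large, white_bottle_small, slide_pack below 0.02 m/s); the robot touches nothing.
It fails at once if a bottle is tipped over (more than 0.8 rad) (angle between any of amber_bottle_large, amber_bottle_small, white_bottle_large, white_bottle_small's own z axis and vertical above 0.8 rad).
It fails at once if the tape roll or tally counter is shifted by more than 20 mm (distance of any of tally_counter, tape_roll from where it was at the start of the episode above 0.02 m).
It also fails if it takes over 136 s, if anything falls off the work surface, if the arm or the gripper's body presses on something with over 40 N, if the wrist force passes 120 N, or if a joint passes its speed limit or range.

## Working session

There is one attempt and no reset: what is moved stays moved. The work goes in short steps, Python scripts to look and compute and a tool call to move; the robot and the scene stay as the last step left them, time stands still between calls to the robot, and variables do not carry over. Pictures are saved under pics/ and viewed, at most 14 in all, crops included, and the job is handed in when it is done.

Besides the shell and the picture viewer there is one more tool, called after "Call:" by a JSON object that holds its "api" and its "payload". step_arm: Moves the arm, as the interface text tells. Shifts and turns lie within -1 to 1; 1 stands for 200 mm of shift or 180 degrees of turn. Its arguments: {"type":"object","properties":{"delta_pos":{"type":"array","items":{"type":"array","items":{"type":"number","minimum":-1,"maximum":1}}},"spin":{"type":"array","items":{"type":"number","minimum":-1,"maximum":1}},"gripper":{"type":"number"},"squeeze":{"type":"number"}},"required":["delta_pos","spin"]}

```bash
ls; mkdir -p pics; cat > h.py <<'E'
import numpy as np,cv2
from bench import r
def snap(n,f=None):
    s=r.snapshot(n)
    s['pixels']=np.array(s['pixels'],dtype=np.uint8)
    if f: cv2.imwrite('pics/'+f,s['pixels'])
    return s
def ray(s,u,v,z):
    M=np.array(s['camera_from_world']);R=M[:3,:3];t=M[:3,3]
    d=R.T@np.array([(u-s['cx'])/s['fx'],-(v-s['cy'])/s['fy'],-1.]);c=-R.T@t
    return c+d*(z-c[2])/d[2]
def proj(s,p):
    M=np.array(s['camera_from_world']);q=M[:3,:3]@np.array(p,float)+M[:3,3]
    return s['cx']+s['fx']*q[0]/-q[2], s['cy']-s['fy']*q[1]/-q[2]
E
python3 - <<'E'
from h import *
for n in('top','side'):
    s=snap(n,n+'0.png'); print({k:(v if k!='camera_from_world' else np.round(v,3).tolist()) for k,v in s.items() if k!='pixels'})
    M=np.array(s['camera_from_world']);print(-M[:3,:3].T@M[:3,3])
print(r.sense())
E
```

```text
pics
{'fx': 436.0270495858787, 'fy': 436.0270495858787, 'cx': 323.2143088402824, 'cy': 233.42429811753783, 'camera_from_world': [[-0.017, -1.0, 0.025, 13.914], [0.984, -0.012, 0.177, -567.954], [-0.176, 0.028, 0.984, -994.644], [0.0, 0.0, 0.0, 1.0]]}
[ 384.01046771   34.68171051 1078.61775312]
{'fx': 564.6553404734237, 'fy': 564.6553404734237, 'cx': 321.20064255739845, 'cy': 238.05139738255605, 'camera_from_world': [[-0.907, -0.422, 0.013, 497.588], [0.192, -0.385, 0.903, -139.094], [-0.376, 0.821, 0.43, -1002.96], [0.0, 0.0, 0.0, 1.0]]}
[100.75731117 979.74479351 550.28882674]
{'time': 0.1, 'joint_pos': array([-8.22431977e+01,  7.51267089e+00,  8.53247425e+01,  1.08795383e-03,
        8.72601033e+01, -4.89480981e+00]), 'qd': array([-0.04749164, -0.11403401, -0.12159863, -0.0304907 , -0.06811603,
        0.00214765]), 'joint_efforts': array([ 3.81337413e-04, -5.70953143e+01, -5.01943982e+01, -4.23507063e-04,
        8.09473218e-03, -2.05615288e-05]), 'tool_pos': array([ 131.3563748 , -584.93270635,  230.31329487]), 'tcp_rot': array([-1.79902932e+02, -9.40343194e-03,  1.26515512e+01]), 'ft_force': array([ 0.56129619, -0.02052811, -0.56438459]), 'wrist_torque': array([0.01575922, 0.02318244, 0.01919088]), 'grip_force': 0.0, 'finger_gap': 85.25937014433472}
```

View pics/top0.png

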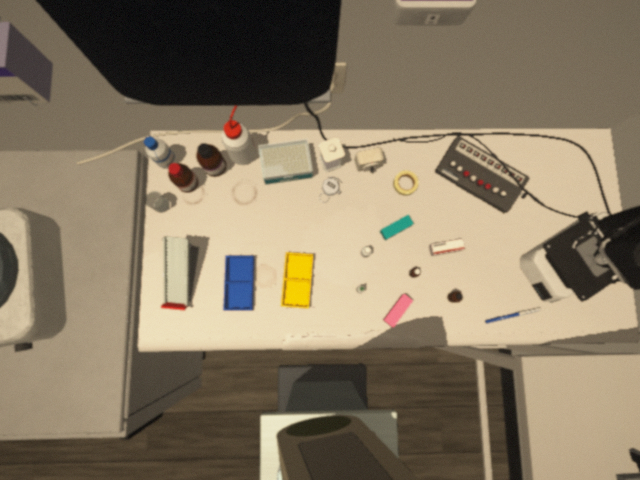

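View pics/side0.png

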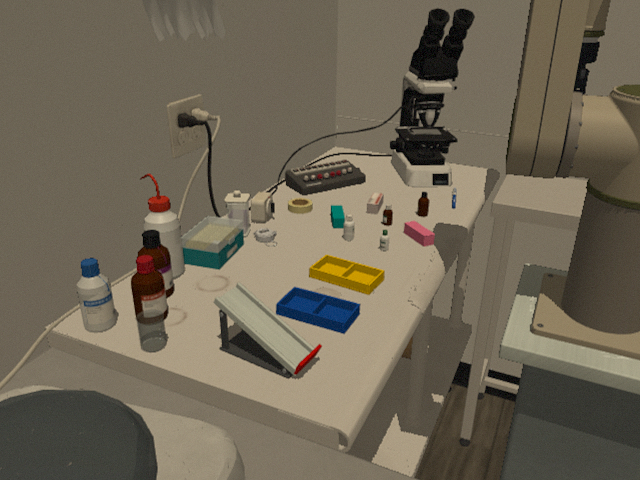

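The top view shows these candidates:
- **Carton:** white/red at (447,247). Turquoise (397,227) and pink (398,310) are the decoys.
- **Amber bottles:** (455,296) and (415,272). The big reagent bottles at (183,177) and (210,157) are lookalikes.
- **White bottles:** (367,250) and (362,288). The wash bottles at (157,150) and (235,145) are lookalikes.
- **Trays and lane:** blue (240,283), yellow (299,280), lane (177,272) with its red stop at the bottom.

I'll check the choice in one close crop.

```bash
python3 - <<'E'
from h import *
a=cv2.imread('pics/top0.png')[220:325,345:475];b=cv2.imread('pics/side0.png')[180:255,330:470]
a=cv2.resize(a,None,fx=4,fy=4,interpolation=cv2.INTER_CUBIC)[:, :520]
b=cv2.resize(b,None,fx=5,fy=5,interpolation=cv2.INTER_CUBIC)
cv2.imwrite('pics/ca.png',a);cv2.imwrite('pics/cb.png',b)
E
```

```text
(no output)
```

View pics/ca.png

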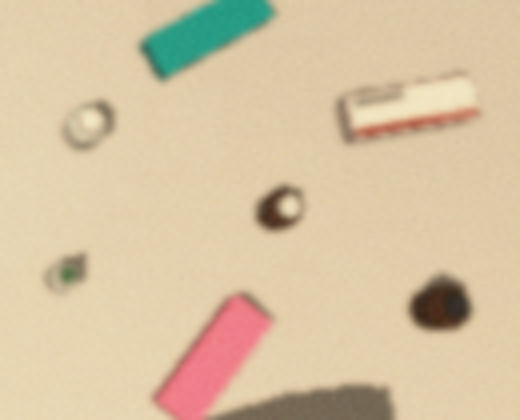

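View pics/cb.png

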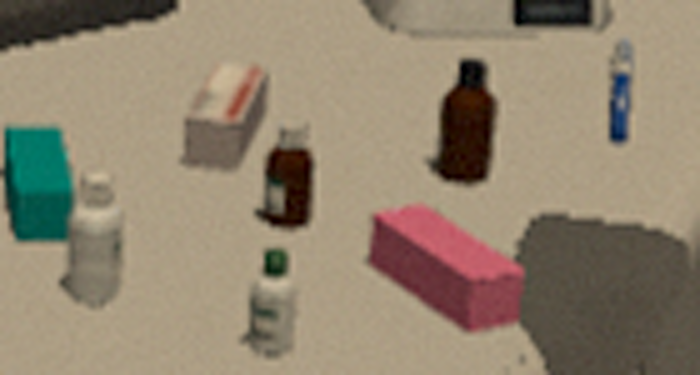

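The crops confirm the choices: white_large cap at top (367,250), white_small (green cap) (362,288), amber_small (white cap) (417,272), amber_large (black cap) (459,296), carton with the red stripe (449,247). Next I measure everything.

```bash
python3 - <<'E'
from h import *
T=snap('top');S=snap('side');np.set_printoptions(precision=1,suppress=True)
for n,t,s,z in [('WL',(367.2,250.5),(349.4,216.5),59),('WS',(362.2,288.2),(385,231.5),46),('AS',(417.5,271.7),(388.8,207),51),('AL',(459.2,296),(424.6,194),60)]:
    print(n,ray(T,*t,z)[:2],ray(S,*s,z)[:2])
for p in [(357,138),(480,112),(472,72),(345,100),(415,106)]: print('carton',ray(T,p[0]/4+345,p[1]/4+220,27)[:2])
def m(s,lo,hi):
    h=cv2.cvtColor(s['pixels'],cv2.COLOR_BGR2HSV);k=cv2.inRange(h,lo,hi)
    c=max(cv2.findContours(k,0,2)[0],key=cv2.contourArea);return c
for n,lo,hi in [('Y',(18,150,60),(35,255,255)),('B',(100,120,40),(125,255,255))]:
  for s in (T,S):
    c=m(s,lo,hi); 
    if s is T:
        w=np.array([ray(s,*(q[0]),22)[:2] for q in c],np.float32); print(n,cv2.minAreaRect(w))
    else: print(n,'side bbox',cv2.boundingRect(c))
# red stop
h=cv2.cvtColor(T['pixels'],cv2.COLOR_BGR2HSV);k=cv2.inRange(h,(0,150,60),(8,255,255))[290:320,150:200]
c=max(cv2.findContours(k,0,2)[0],key=cv2.contourArea);print('red',cv2.minAreaRect(c.astype(np.float32)+np.float32([150,290])))
a=cv2.resize(T['pixels'][225:320,145:320],None,fx=4.5,fy=4.5,interpolation=cv2.INTER_CUBIC);cv2.imwrite('pics/lane.png',a)
E
```

```text
WL [524.2 -97.5] [521.4 -86.6]
WS [436.5 -84.3] [433.5 -73.9]
AS [ 473.  -216.4] [ 467.3 -197.3]
AL [ 414.2 -308.9] [ 409.6 -294.9]
carton [ 516.6 -265.8]
carton [ 531.6 -342.9]
carton [ 556.6 -339.8]
carton [ 540.1 -259.9]
carton [ 535.9 -302.9]
Y ((461.262939453125, 69.88442993164062), (68.51509857177734, 130.95565795898438), 84.72455596923828)
Y side bbox (309, 255, 75, 40)
B ((457.76708984375, 209.6583709716797), (63.957977294921875, 124.47667694091797), 89.04618835449219)
B side bbox (276, 287, 84, 46)
red ((173.52476501464844, 305.7525329589844), (23.084861755371094, 5.174193382263184), 5.710592269897461)
```

View pics/lane.png

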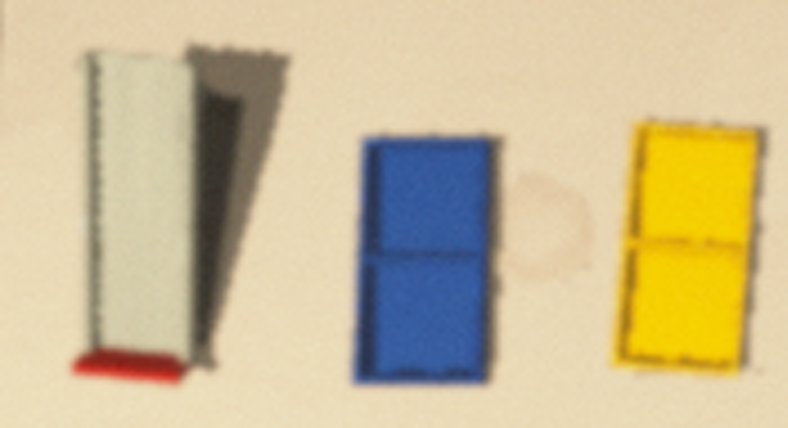

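The lane image shows the lane floor between crop columns 95 and 192, the red stop at the bottom (130,367), and both trays with their long sides along x. The bottle y values differ by about 10 mm between views, so I check consistency with the tray and refine the side points.

```bash
python3 - <<'E'
from h import *
T=snap('top');S=snap('side');np.set_printoptions(precision=1,suppress=True)
f=lambda u,v:(u/4.5+145,v/4.5+225)
for n,cs,z in [('B',[(365,137),(497,137),(490,383),(353,383)],22),('Y',[(637,122),(763,128),(743,374),(612,368)],22)]:
    w=[ray(T,*f(*c),z) for c in cs]; print(n,np.array(w)[:,:2].tolist(),np.mean(w,0)[:2])
    print(' side proj',[np.round(proj(S,p),1).tolist() for p in w])
for u,v,z in [(92,52,95),(192,62,95),(90,352,26),(190,360,26),(75,362,36),(185,375,36),(95,352,36),(185,362,36)]: print('lane',ray(T,*f(u,v),z)[:2])
# bottle: visible whole-silhouette in side: predict base and cap from top
for n,p,hh in [('WL',(524,-97.5),59),('WS',(436.5,-84.3),46),('AS',(473,-216.4),51),('AL',(414.2,-309),60)]:
    print(n,'base',proj(S,(*p,0)),'cap',proj(S,(*p,hh)))
for n,lo,hi in [('Y',(18,150,60),(35,255,255)),('B',(100,120,40),(125,255,255))]:
    h=cv2.cvtColor(S['pixels'],cv2.COLOR_BGR2HSV);k=cv2.inRange(h,lo,hi)
    c=max(cv2.findContours(k,0,2)[0],key=cv2.contourArea);print(n,cv2.approxPolyDP(c,4,True)[:,0].tolist())
E
```

```text
B [[521.7931969832434, 241.45146497403175], [520.8265408179196, 170.52576634831217], [389.9578429945663, 172.83753863354428], [391.1651117504304, 244.8385314143373]] [455.9 207.4]
 side proj [[277.3, 301.9], [296.3, 283.8], [361.6, 300.8], [345.2, 321.2]]
Y [[527.9830138461109, 95.02041961177055], [523.7843249819507, 26.79761470774476], [392.42004507166115, 39.16128313447003], [396.7097704202377, 108.51157089890295]] [460.2  67.4]
 side proj [[310.6, 265.7], [326.9, 252.1], [385.2, 268.1], [370.7, 283.6]]
lane [557.3 365. ]
lane [551.6 314.8]
lane [409.5 381.8]
lane [404.5 329.5]
lane [404.2 386. ]
lane [396.6 329. ]
lane [409.2 375.9]
lane [403.3 329.3]
WL base (np.float64(349.2860211709406), np.float64(238.52076407603855)) cap (np.float64(350.1934578911649), np.float64(214.55691530926055))
WS base (np.float64(383.9682867778821), np.float64(248.52332804108343)) cap (np.float64(385.26164074482705), np.float64(229.41640872958266))
AS base (np.float64(387.73126216884265), np.float64(223.53957621277291)) cap (np.float64(389.09814612004885), np.float64(203.84837930232862))
AL base (np.float64(422.1205801790626), np.float64(214.35506478691298)) cap (np.float64(424.3102384742364), np.float64(191.85431374511194))
Y [[309, 269], [311, 277], [365, 293], [383, 279], [383, 270], [328, 255]]
B [[276, 311], [344, 332], [359, 304], [294, 287]]
```

Call:
{"api": "step_arm", "payload": {"delta_pos": [[0.15,0.22,0],[0.15,0.22,0],[0.15,0.22,0],[0.15,0.22,0],[0.15,0.22,0],[0.15,0.22,0],[0.28,0.02,0],[0.28,0.02,0]], "spin": [0.055,0.055,0.055,0.055,0.055,0.055,0.055,0.055], "gripper": 1, "squeeze": 40}}

```text
time: 1.3
tool_pos: [425.1, -312.7, 232.0]
tcp_rot: [179.9, 0.1, 92.2]
ft_force: [0.7, -0.0, 0.5]
finger_gap: 85.2
grip_force: 0.0
```

Call:
{"api": "step_arm", "payload": {"delta_pos": [[0.28,0.025,-0.1],[0.27,0.025,-0.1],[0,0,-0.1],[0,0,0],[0,0,0]], "spin": [0.055,0,0,0,0]}}

```text
time: 1.92
tool_pos: [532.8, -304.1, 172.6]
tcp_rot: [180.0, 0.1, 101.7]
ft_force: [-0.1, -0.3, 1.1]
finger_gap: 85.5
grip_force: 0.0
```

```bash
python3 - <<'E'
from h import *
T=snap('top');S=snap('side');np.set_printoptions(precision=1,suppress=True)
q=r.sense();print(q['time'],q['tool_pos'],q['tcp_rot'],q['finger_gap'],q['joint_pos'])
for s,n in((T,'T'),(S,'S')):
    u=proj(s,q['tool_pos']);print(n,u)
    x,y=int(u[0])-65,int(u[1])-50
    c=cv2.resize(s['pixels'][y:y+100,x:x+130],None,fx=4,fy=4,interpolation=cv2.INTER_CUBIC);cv2.imwrite(f'pics/g{n}.png',c);print(x,y)
a=np.hstack([cv2.imread('pics/gT.png')[:,60:440],cv2.imread('pics/gS.png')[:,60:440]]);cv2.imwrite('pics/g.png',a)
E
```

```text
2.025 [ 533.3 -304.4  173.4] [179.9   0.1 101.7] 85.14931661775425 [-34.5  11.3  87.1  -0.   81.4 -46.2]
T (np.float64(470.810451561336), np.float64(237.54790916253552))
405 187
S (np.float64(380.47539482710346), np.float64(141.0221590526125))
315 91
```

View pics/g.png

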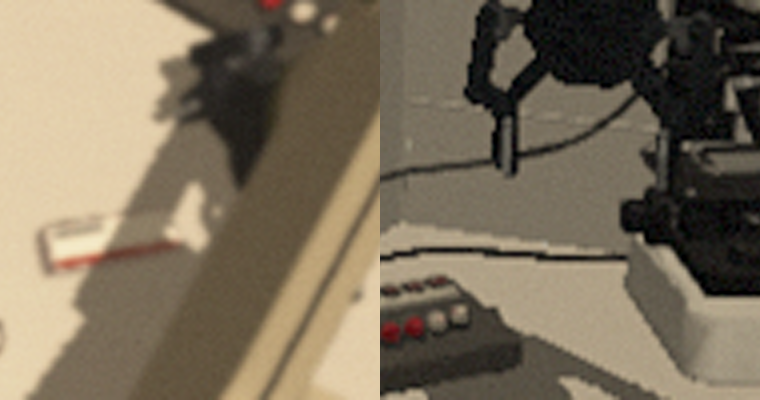

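```bash
python3 - <<'E'
from h import *
S=snap('side')
c=np.array([533.3,-304.4]);d=np.array([np.sin(np.radians(101.7)),-np.cos(np.radians(101.7))])
for k in (42.5,50,57,-42.5,-50,-57): print(k,np.round(proj(S,(*(c+k*d),186.4)),1))
E
```

```text
42.5 [363.5 134.5]
50 [360.5 134.3]
57 [357.7 134.1]
-42.5 [398.3 137.1]
-50 [401.4 137.3]
-57 [404.3 137.5]
```

The left fingertip in the side view is at about (362,135), within 1–2 px of the prediction, so the side camera is trustworthy there. I descend and look again in the side view.

Call:
{"api": "step_arm", "payload": {"delta_pos": [[0.01,0,-0.2],[0,0,-0.2],[0,0,-0.2],[0,0,0],[0,0,0]], "spin": [0,0,0,0,0]}}

```text
time: 2.7
tool_pos: [536.4, -304.4, 53.7]
tcp_rot: [179.9, 0.1, 101.7]
ft_force: [0.3, -0.5, 0.2]
finger_gap: 85.6
grip_force: 0.0
```

```bash
python3 - <<'E'
from h import *
S=snap('side');T=snap('top')
q=r.sense();print(q['tool_pos'],proj(S,q['tool_pos']))
c=q['tool_pos'][:2];d=np.array([np.sin(np.radians(101.7)),-np.cos(np.radians(101.7))])
im=cv2.resize(S['pixels'][140:240,320:450],None,fx=4.6,fy=4.6,interpolation=cv2.INTER_CUBIC)
dot=lambda p,col:cv2.circle(im,tuple(int(x) for x in((np.array(proj(S,p))-[320,140])*4.6+2.3)),3,col,-1)
for k in(50,-50): dot((*(c+k*d),q['tool_pos'][2]+13),(0,255,0))
C=np.array([536,-303]);a=np.radians(11.5);ex=np.array([np.cos(a),np.sin(a)])*14;ey=np.array([-np.sin(a),np.cos(a)])*40
for i in(1,-1):
  for j in(1,-1): dot((*(C+i*ex+j*ey),27),(255,0,255))
cv2.imwrite('pics/d.png',im)
E
```

```text
[ 537.08014724 -304.7243379    54.47234745] (np.float64(376.3867107945924), np.float64(186.62940782916345))
```

View pics/d.png

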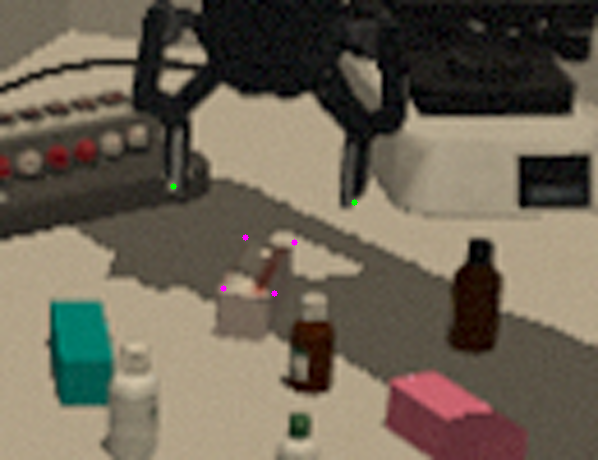

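The carton (its top front edge at crop (217–272, 293)) lies centred between the fingertips (175,190) and (350,205), and the overlay agrees to a few mm. I descend and grip.

Call:
{"api": "step_arm", "payload": {"delta_pos": [[0,0.02,-0.1],[0,0,-0.11],[0,0,0]], "spin": [0,0,0]}}

```text
time: 3.18
tool_pos: [533.6, -297.9, 6.6]
tcp_rot: [-179.8, -0.2, 101.8]
ft_force: [0.5, -0.3, 0.3]
finger_gap: 85.5
grip_force: 0.0
```

Call:
{"api": "step_arm", "payload": {"delta_pos": [[0,0,0],[0,0,0],[0,0,0],[0,0,0],[0,0,0],[0,0,0],[0,0,0],[0,0,0]], "spin": [0,0,0,0,0,0,0,0], "gripper": -1}}

```text
time: 4.18
tool_pos: [536.2, -299.9, 10.4]
tcp_rot: [179.9, 0.1, 101.7]
ft_force: [0.6, 1.3, 6.4]
finger_gap: 27.0
grip_force: 39.8
```

Call:
{"api": "step_arm", "payload": {"delta_pos": [[0,0,0.15],[0,0,0.25],[0,0.1,0.25],[0,0.25,0.1],[-0.025,0.27,0],[-0.025,0.27,0],[-0.025,0.27,0],[-0.025,0.27,0]], "spin": [0,0,0,0,0.04,0.04,0.04,0.04]}}

```text
time: 5.18
tool_pos: [514.6, -11.7, 158.8]
tcp_rot: [-180.0, -0.0, 130.8]
ft_force: [0.6, 0.8, -2.1]
finger_gap: 27.0
grip_force: 39.4
```

Call:
{"api": "step_arm", "payload": {"delta_pos": [[-0.025,0.27,0],[-0.025,0.27,0],[-0.025,0.27,0],[-0.025,0.27,0],[-0.025,0.27,0],[-0.025,0.27,0],[0,0.2,0],[0,0,0]], "spin": [0.04,0.04,0.04,0.04,0.04,0.042,0,0]}}

```text
time: 6.18
tool_pos: [484.2, 353.1, 158.5]
tcp_rot: [-180.0, -0.1, 174.3]
ft_force: [0.5, -0.5, -2.8]
finger_gap: 26.9
grip_force: 39.5
```

Call:
{"api": "step_arm", "payload": {"delta_pos": [[0,0,0],[0,0,0]], "spin": [0,0]}}

```text
time: 6.42
tool_pos: [485.5, 349.5, 159.0]
tcp_rot: [-180.0, -0.0, 174.0]
ft_force: [-0.6, 0.7, -2.1]
finger_gap: 27.3
grip_force: 39.5
```

```bash
python3 - <<'E'
from h import *
S=snap('side');T=snap('top')
a=cv2.resize(S['pixels'][235:385,190:340],None,fx=2.66,fy=2.66*1,interpolation=cv2.INTER_CUBIC)
b=cv2.resize(T['pixels'][220:320,130:230],None,fx=4,fy=4,interpolation=cv2.INTER_CUBIC)
print(a.shape);a=a[:399];b=b[:399]
cv2.imwrite('pics/e.png',np.hstack([a,b]))
E
```

```text
(399, 399, 3)
```

View pics/e.png

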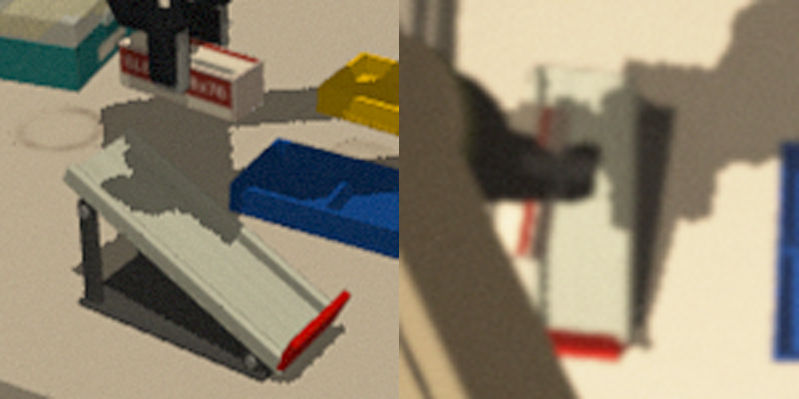

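In the side view the carton's near face is at (240,85), high above the lane; in the top view it overlaps the lane's left part because of parallax. I compute the lane axis from the side view corners too.

```bash
python3 - <<'E'
from h import *
S=snap('side');T=snap('top');np.set_printoptions(precision=1,suppress=True)
g=lambda u,v:(u/2.66+190,v/2.66+235); t=lambda u,v:((u-400)/4+130,v/4+220)
for n,p,z in [('near up',(66,174),97),('far up',(126,140),97),('stop far top',(348,292),36),('stop near top',(283,350),36)]: print(n,ray(S,*g(*p),z)[:2])
for n,p,z in [('L up',(537,68),97),('R up',(633,68),97),('stop L top',(549,333),36),('stop R top',(628,340),36)]: print('T',n,ray(T,*t(*p),z)[:2])
# carton measured in both views: side near-bottom corner / top
z=r.sense()['tool_pos'][2]-10.4
print('carton side, downhill end top corners',ray(S,*g(222,72),z+27)[:2],ray(S,*g(262,58),z+27)[:2])
print('carton top L corners',ray(T,*t(546,108),z+27)[:2],ray(T,*t(528,255),z+27)[:2])
c=r.sense()['tool_pos'][:2];a=np.radians(-6);e=np.array([np.cos(a),np.sin(a)]);nrm=np.array([-e[1],e[0]])
for i in(1,-1):
  for j in(1,-1): print('pred corner',c+40*i*e+14*j*nrm)
E
```

```text
near up [548.6 384.1]
far up [538.7 337. ]
stop far top [392.2 339.1]
stop near top [401.7 401.6]
T L up [556. 367.]
T R up [555.3 313.1]
T stop L top [409.1 373.3]
T stop R top [404.3 327.2]
carton side, downhill end top corners [455.2 366.5] [443.7 342.8]
carton top L corners [521.  334.6] [445.3 340.2]
pred corner [527.  359.6]
pred corner [524.  331.8]
pred corner [447.4 368. ]
pred corner [444.5 340.1]
```

Call:
{"api": "step_arm", "payload": {"delta_pos": [[0,0.02,-0.2],[-0.02,0,-0.05],[0,0,0],[0,0,0]], "spin": [0,0,0,0]}}

```text
time: 7.12
tool_pos: [482.2, 354.9, 110.9]
tcp_rot: [179.9, 0.1, 174.1]
ft_force: [-0.5, -0.2, -2.2]
finger_gap: 27.0
grip_force: 39.5
```

```bash
python3 - <<'E'
from h import *
S=snap('side');T=snap('top')
print(r.sense()['tool_pos'])
a=cv2.resize(S['pixels'][270:380,205:330],None,fx=4,fy=4,interpolation=cv2.INTER_CUBIC)
b=cv2.resize(T['pixels'][225:315,145:215],None,fx=4,fy=4,interpolation=cv2.INTER_CUBIC)
b=cv2.copyMakeBorder(b,0,a.shape[0]-b.shape[0],0,0,0)
cv2.imwrite('pics/f.png',np.hstack([a,b]))
E
```

```text
[482.37610562 355.05799313 111.02237049]
```

View pics/f.png

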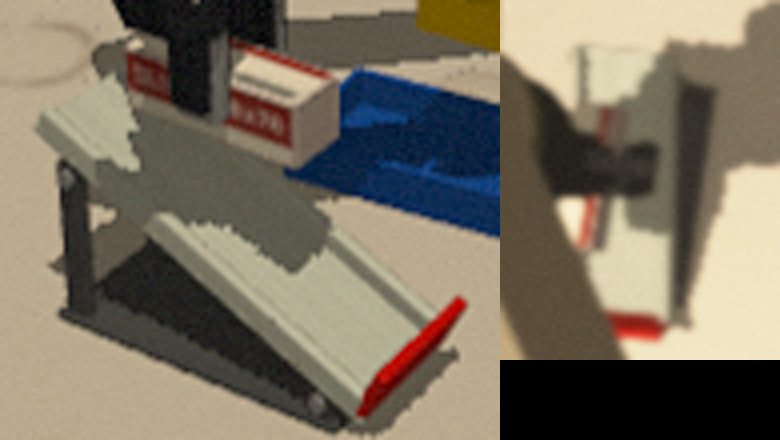

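The side view shows the carton a little above the lane with its lower end corners at crop (292,165) and (338,135); the rims run (185,225)-(368,378) near and (330,235)-(425,315) far. I check exactly.

```bash
python3 - <<'E'
from h import *
S=snap('side');T=snap('top');np.set_printoptions(precision=1,suppress=True)
g=lambda q:np.round((np.array(q)-[205,270])*4+2,0)
a=np.radians(-6);e=np.array([np.cos(a),np.sin(a)]);n=np.array([-e[1],e[0]])
c=r.sense()['tool_pos'][:2]
for j in(14,-14):
    p=c-40*e+j*n
    print('carton low corner',g(proj(S,(*p,100.5))))
for oy in (348,358):
  O=np.array([475,oy])
  for x in(-72,-30,0,72):
    zf=50+.508*x
    print(oy,x,[g(proj(S,(*(O+x*e+y*n),zf+z))).tolist() for y,z in((26,10),(23,0),(-23,0),(-23,10))],'top',[np.round((np.array(proj(T,(*(O+x*e+y*n),zf+10)))-[145,225])*4+[502,2]).tolist() for y in(25,-25)])
E
```

```text
carton low corner [299. 168.]
carton low corner [342. 133.]
348 -72 [[382.0, 381.0], [387.0, 398.0], [451.0, 334.0], [451.0, 313.0]] top [[586.0, 321.0], [670.0, 328.0]]
348 -30 [[287.0, 297.0], [293.0, 315.0], [360.0, 255.0], [360.0, 233.0]] top [[584.0, 248.0], [670.0, 255.0]]
348 0 [[221.0, 239.0], [227.0, 257.0], [296.0, 199.0], [296.0, 178.0]] top [[584.0, 194.0], [670.0, 202.0]]
348 72 [[66.0, 102.0], [73.0, 121.0], [147.0, 70.0], [146.0, 48.0]] top [[582.0, 62.0], [670.0, 70.0]]
358 -72 [[370.0, 397.0], [374.0, 414.0], [440.0, 348.0], [440.0, 327.0]] top [[569.0, 321.0], [653.0, 329.0]]
358 -30 [[274.0, 312.0], [280.0, 330.0], [348.0, 268.0], [348.0, 247.0]] top [[567.0, 248.0], [653.0, 256.0]]
358 0 [[207.0, 253.0], [213.0, 271.0], [284.0, 212.0], [283.0, 191.0]] top [[566.0, 195.0], [653.0, 202.0]]
358 72 [[52.0, 114.0], [58.0, 133.0], [134.0, 81.0], [133.0, 59.0]] top [[564.0, 62.0], [652.0, 70.0]]
```

Call:
{"api": "step_arm", "payload": {"delta_pos": [[0,-0.03,-0.06],[0,0,-0.06],[0,0,-0.03],[0,0,0]], "spin": [0,0,0,0], "squeeze": 20}}

```text
time: 7.82
tool_pos: [480.5, 348.6, 78.5]
tcp_rot: [-180.0, -0.1, 174.1]
ft_force: [-1.7, 0.2, -0.3]
finger_gap: 27.2
grip_force: 36.3
```

Call:
{"api": "step_arm", "payload": {"delta_pos": [[0,0,-0.02],[0,0,-0.02],[0,0,-0.02],[0,0,0]], "spin": [0,0,0,0]}}

```text
time: 8.32
tool_pos: [480.3, 349.3, 67.5]
tcp_rot: [180.0, -0.1, 174.1]
ft_force: [-7.7, 0.5, 6.6]
finger_gap: 26.9
grip_force: 40.1
```

```bash
python3 - <<'E'
from h import *
S=snap('side');print(r.sense()['tool_pos'],r.sense()['ft_force'],r.sense()['grip_force'])
cv2.imwrite('pics/f2.png',cv2.resize(S['pixels'][270:380,205:330],None,fx=4,fy=4,interpolation=cv2.INTER_CUBIC))
E
```

```text
[480.47610969 349.23026874  67.55192656] [-7.74344004  1.28504202  6.82429936] 40.11412739753723
```

View pics/f2.png

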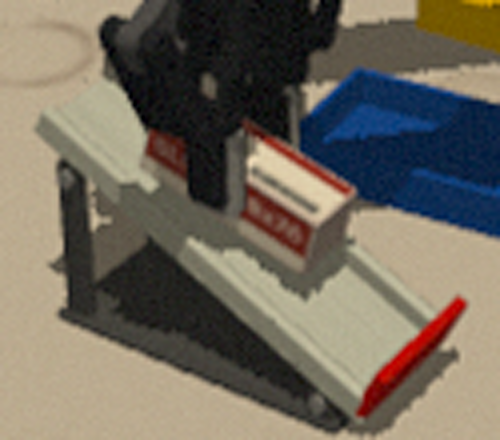

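The carton has pivoted to the lane slope (lower end at crop (320,250)) and sits between the rims. I release it.

Call:
{"api": "step_arm", "payload": {"delta_pos": [[0,0,0],[0,0,0],[0,0,0.02],[0,0,0.05],[0,0,0.1],[0,0,0.2],[0,0,0.2],[0,0,0]], "spin": [0,0,0,0,0,0,0,0], "gripper": 0.3}}

```text
time: 9.38
tool_pos: [484.2, 350.2, 188.1]
tcp_rot: [179.7, 0.5, 174.1]
ft_force: [0.6, -0.2, -0.2]
finger_gap: 55.6
grip_force: 0.0
```

```bash
python3 - <<'E'
from h import *
S=snap('side');T=snap('top')
a=cv2.resize(S['pixels'][270:380,205:330],None,fx=4,fy=4,interpolation=cv2.INTER_CUBIC)
b=cv2.resize(T['pixels'][225:315,145:215],None,fx=4,fy=4,interpolation=cv2.INTER_CUBIC)
b=cv2.copyMakeBorder(b,0,a.shape[0]-b.shape[0],0,0,0)
cv2.imwrite('pics/f3.png',np.hstack([a,b]))
E
```

View pics/f3.png

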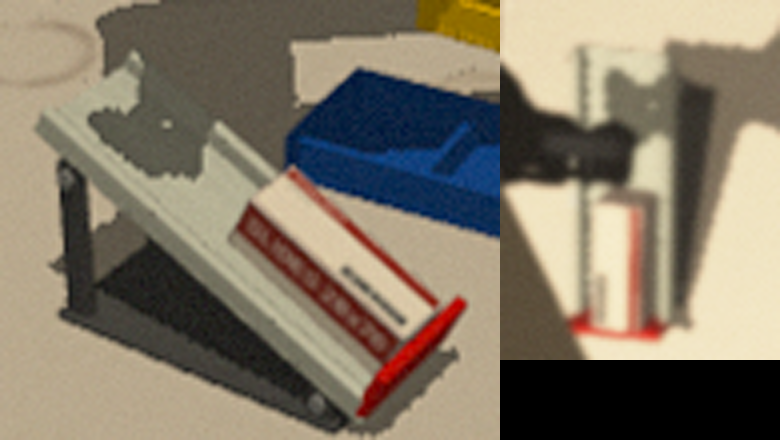

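The carton lies squarely against the red stop (crop (330,290)), centred between the rims. Next is the large white bottle.

Call:
{"api": "step_arm", "payload": {"delta_pos": [[0.02,-0.25,0],[0.025,-0.27,0],[0.025,-0.27,0],[0.025,-0.27,0],[0.025,-0.27,0],[0.025,-0.27,0],[0.025,-0.27,0],[0.025,-0.26,0]], "spin": [-0.058,-0.058,-0.058,-0.058,-0.058,-0.058,-0.058,-0.058]}}

```text
time: 10.48
tool_pos: [519.5, -79.1, 180.3]
tcp_rot: [-179.9, -0.0, 90.2]
ft_force: [0.6, 1.0, -0.0]
finger_gap: 55.5
grip_force: 0.0
```

Call:
{"api": "step_arm", "payload": {"delta_pos": [[0,-0.09,-0.1],[0,0,-0.25],[0,0,-0.05],[0,0,0],[0,0,0]], "spin": [0,0,0,0,0]}}

```text
time: 11.1
tool_pos: [521.7, -95.4, 103.2]
tcp_rot: [179.9, 0.0, 90.6]
ft_force: [-0.2, -0.7, 0.5]
finger_gap: 55.3
grip_force: 0.0
```

```bash
python3 - <<'E'
from h import *
S=snap('side');q=r.sense();p=q['tool_pos'];print(p,q['tcp_rot'])
x,y=310,150
im=cv2.resize(S['pixels'][y:y+110,x:x+150],None,fx=4.6,fy=4.6,interpolation=cv2.INTER_CUBIC)
for k in(34,-34): cv2.circle(im,tuple(int(v) for v in((np.array(proj(S,p+[k,0,9]))-[x,y])*4.6+2.3)),3,(0,255,0),-1)
for n,b,h in [('WL',(523,-95),59),('WS',(435.5,-82),46),('AS',(471,-212),51),('AL',(412.5,-305),60)]:
  for z in(0,h): cv2.circle(im,tuple(int(v) for v in((np.array(proj(S,(*b,z)))-[x,y])*4.6+2.3)),2,(255,0,255),-1)
cv2.imwrite('pics/k.png',im)
E
```

```text
[521.87427327 -95.45285947 103.43843914] [1.79824639e+02 5.27459633e-02 9.06325073e+01]
```

View pics/k.png

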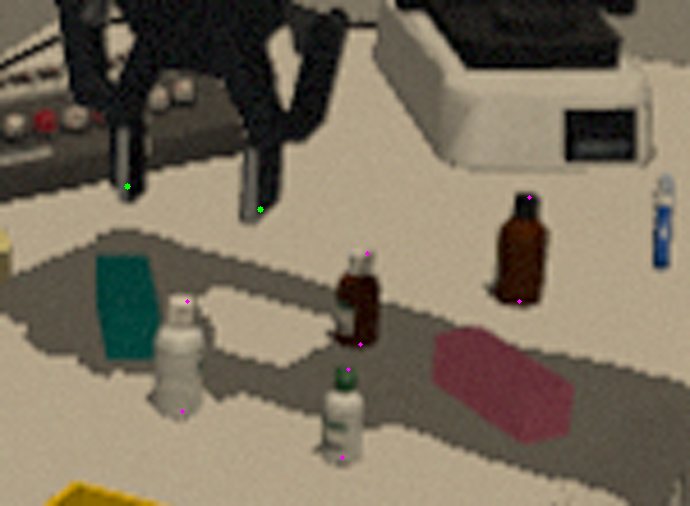

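The overlay shows predicted bases on the bottles: WL (180,411), WS (342,458), AS (358,344), AL (518,300). The positions are good to about 2 mm, so I descend on the large white one.

Call:
{"api": "step_arm", "payload": {"delta_pos": [[0.01,0,-0.15],[0,0,-0.15],[0,0,-0.1],[0,0,-0.02],[0,0,0],[0,0,0]], "spin": [0,0,0,0,0,0]}}

```text
time: 11.9
tool_pos: [523.7, -95.7, 18.9]
tcp_rot: [179.9, 0.0, 90.6]
ft_force: [0.3, -0.4, -0.6]
finger_gap: 55.3
grip_force: 0.0
```

Call:
{"api": "step_arm", "payload": {"delta_pos": [[0,0,0],[0,0,0],[0,0,0],[0,0,0],[0,0,0]], "spin": [0,0,0,0,0], "gripper": -1, "squeeze": 20}}

```text
time: 12.52
tool_pos: [522.9, -95.6, 18.0]
tcp_rot: [180.0, 0.0, 90.6]
ft_force: [-0.9, 0.2, 5.9]
finger_gap: 23.6
grip_force: 19.8
```

Call:
{"api": "step_arm", "payload": {"delta_pos": [[0,0,0.1],[0,0,0.15],[0,0.05,0.15],[-0.02,0.15,0],[-0.03,0.22,0],[-0.03,0.22,0],[-0.03,0.22,0],[-0.03,0.22,0]], "spin": [0,0,0,0,0,0,0,0]}}

```text
time: 13.52
tool_pos: [494.0, 121.9, 97.2]
tcp_rot: [-180.0, 0.0, 90.6]
ft_force: [0.6, 0.5, -0.8]
finger_gap: 22.8
grip_force: 19.8
```

Call:
{"api": "step_arm", "payload": {"delta_pos": [[-0.03,0.22,0],[0,0.15,0],[0,0.07,0],[0,0,0],[0,0,-0.1],[0,0,-0.15],[0,0,-0.1],[0,0,0]], "spin": [0,0,0,0,0,0,0,0]}}

```text
time: 14.52
tool_pos: [486.8, 206.6, 25.3]
tcp_rot: [-179.8, 0.1, 90.5]
ft_force: [-0.0, 0.4, 0.6]
finger_gap: 23.4
grip_force: 19.8
```

Call:
{"api": "step_arm", "payload": {"delta_pos": [[0,0,0]], "spin": [0]}}

```text
time: 14.65
tool_pos: [489.2, 207.9, 28.1]
tcp_rot: [180.0, -0.0, 90.5]
ft_force: [0.0, 0.5, -1.1]
finger_gap: 23.7
grip_force: 19.8
```

Placement height is about 22–23 mm (grasped at 18, plus the 4 mm bay floor).

Call:
{"api": "step_arm", "payload": {"delta_pos": [[0,0,-0.015],[0,0,-0.01],[0,0,0],[0,0,0]], "spin": [0,0,0,0]}}

```text
time: 15.15
tool_pos: [488.4, 208.6, 22.4]
tcp_rot: [180.0, -0.0, 90.6]
ft_force: [0.2, 0.6, -0.5]
finger_gap: 23.5
grip_force: 19.8
```

Call:
{"api": "step_arm", "payload": {"delta_pos": [[0,0,0],[0,0,0],[0,0,0],[0,0,0.05],[0,0,0.15],[0,0,0.2],[0,-0.2,0.05],[0,-0.27,0]], "spin": [0,0,0,0,0,0,0,0], "gripper": 0.3}}

```text
time: 16.15
tool_pos: [489.9, 114.6, 115.0]
tcp_rot: [179.7, -0.0, 90.7]
ft_force: [0.3, -0.8, 0.0]
finger_gap: 55.4
grip_force: 0.0
```

Call:
{"api": "step_arm", "payload": {"delta_pos": [[-0.066,-0.24,0],[-0.066,-0.24,0],[-0.066,-0.24,0],[-0.067,-0.24,0],[0,0,-0.1],[0,0,-0.1],[0,0,0],[0,0,0]], "spin": [0,0,0,0,0,0,0,0]}}

```text
time: 17.15
tool_pos: [436.0, -77.5, 73.4]
tcp_rot: [179.9, 0.0, 90.6]
ft_force: [-0.1, 0.7, 0.9]
finger_gap: 55.7
grip_force: 0.0
```

Call:
{"api": "step_arm", "payload": {"delta_pos": [[0,-0.022,-0.1],[0,0,-0.1],[0,0,-0.08],[0,0,0],[0,0,0]], "spin": [0,0,0,0,0]}}

```text
time: 17.77
tool_pos: [436.1, -81.9, 17.1]
tcp_rot: [179.9, 0.0, 90.6]
ft_force: [0.1, -0.4, -0.3]
finger_gap: 55.5
grip_force: 0.0
```

Call:
{"api": "step_arm", "payload": {"delta_pos": [[0,0,0],[0,0,0],[0,0,0],[0,0,0],[0,0,0],[0,0,0]], "spin": [0,0,0,0,0,0], "gripper": -1}}

```text
time: 18.52
tool_pos: [435.9, -82.0, 16.9]
tcp_rot: [179.9, 0.0, 90.6]
ft_force: [-1.0, 0.4, 6.6]
finger_gap: 18.1
grip_force: 21.1
```

Call:
{"api": "step_arm", "payload": {"delta_pos": [[0,0,0.1],[0,0,0.15],[0,0.05,0.15],[0,0.15,0],[-0.01,0.22,0],[-0.01,0.22,0],[-0.01,0.22,0],[-0.01,0.22,0]], "spin": [0,0,0,0,0,0,0,0]}}

```text
time: 19.52
tool_pos: [427.1, 135.5, 96.2]
tcp_rot: [180.0, 0.0, 90.6]
ft_force: [0.5, 0.3, -0.4]
finger_gap: 18.0
grip_force: 20.6
```

Call:
{"api": "step_arm", "payload": {"delta_pos": [[-0.01,0.22,0],[0,0.11,0],[0,0.05,0],[0,0,0],[0,0,-0.1],[0,0,-0.15],[0,0,-0.07],[0,0,0]], "spin": [0,0,0,0,0,0,0,0]}}

```text
time: 20.52
tool_pos: [424.5, 209.1, 31.3]
tcp_rot: [-179.9, 0.1, 90.5]
ft_force: [0.8, -0.6, 0.6]
finger_gap: 17.9
grip_force: 20.6
```

Call:
{"api": "step_arm", "payload": {"delta_pos": [[0,0,0],[0,0,-0.03],[0,0,-0.02],[0,0,0],[0,0,0]], "spin": [0,0,0,0,0]}}

```text
time: 21.15
tool_pos: [425.4, 210.2, 22.3]
tcp_rot: [-180.0, -0.0, 90.6]
ft_force: [-0.2, 0.3, 0.7]
finger_gap: 18.2
grip_force: 20.6
```

Call:
{"api": "step_arm", "payload": {"delta_pos": [[0,0,-0.005],[0,0,0]], "spin": [0,0]}}

```text
time: 21.4
tool_pos: [425.4, 210.2, 21.3]
tcp_rot: [-180.0, -0.0, 90.6]
ft_force: [0.3, 0.7, 0.2]
finger_gap: 17.9
grip_force: 20.6
```

Call:
{"api": "step_arm", "payload": {"delta_pos": [[0,0,0],[0,0,0],[0,0,0],[0,0,0.05],[0,0,0.15],[0,0,0.2],[0.03,-0.2,0.05],[0.03,-0.27,0]], "spin": [0,0,0,0,0,0,0,0], "gripper": 0.3}}

```text
time: 22.4
tool_pos: [439.0, 116.1, 113.9]
tcp_rot: [179.7, -0.0, 90.7]
ft_force: [0.5, -0.6, -0.6]
finger_gap: 55.4
grip_force: 0.0
```

Call:
{"api": "step_arm", "payload": {"delta_pos": [[0.03,-0.27,0],[0.03,-0.27,0],[0.03,-0.27,0],[0.03,-0.27,0],[0.03,-0.27,0],[0.02,-0.24,0],[0,0,0],[0,0,0]], "spin": [0,0,0,0,0,0,0,0]}}

```text
time: 23.4
tool_pos: [471.3, -201.7, 111.6]
tcp_rot: [-180.0, -0.0, 90.5]
ft_force: [-0.3, 0.0, -0.7]
finger_gap: 55.9
grip_force: 0.0
```

Call:
{"api": "step_arm", "payload": {"delta_pos": [[0.005,-0.05,0],[0,0,-0.15],[0,0,-0.15],[0,0,-0.12],[0,0,-0.045],[0,0,0],[0,0,0]], "spin": [0,0,0,0,0,0,0]}}

```text
time: 24.28
tool_pos: [473.4, -212.2, 19.6]
tcp_rot: [179.9, 0.1, 90.6]
ft_force: [-0.5, -0.7, 0.3]
finger_gap: 55.1
grip_force: 0.0
```

Call:
{"api": "step_arm", "payload": {"delta_pos": [[0,0,0],[0,0,0],[0,0,0],[0,0,0],[0,0,0],[0,0,0]], "spin": [0,0,0,0,0,0], "gripper": -1}}

```text
time: 25.02
tool_pos: [473.0, -212.2, 19.1]
tcp_rot: [179.9, 0.0, 90.6]
ft_force: [-0.6, 0.1, 6.5]
finger_gap: 22.1
grip_force: 20.4
```

Call:
{"api": "step_arm", "payload": {"delta_pos": [[0,0,0.1],[0,0,0.15],[0,0.05,0.15],[0.015,0.15,0],[0.02,0.22,0],[0.02,0.22,0],[0.02,0.22,0],[0.02,0.22,0]], "spin": [0,0,0,0,0,0,0,0]}}

```text
time: 26.02
tool_pos: [491.2, 5.6, 98.2]
tcp_rot: [-180.0, -0.0, 90.6]
ft_force: [0.7, -0.2, -0.3]
finger_gap: 22.1
grip_force: 20.0
```

Call:
{"api": "step_arm", "payload": {"delta_pos": [[0,0.18,0],[0,0.09,0],[0,0.04,0],[0,0,0],[0,0,-0.1],[0,0,-0.15],[0,0,-0.07],[0,0,0]], "spin": [0,0,0,0,0,0,0,0]}}

```text
time: 27.02
tool_pos: [490.4, 65.4, 33.3]
tcp_rot: [-179.8, 0.0, 90.5]
ft_force: [-0.5, -0.4, 0.4]
finger_gap: 22.2
grip_force: 20.0
```

Call:
{"api": "step_arm", "payload": {"delta_pos": [[0,0,0],[0,0,-0.03],[0,0,-0.025],[0,0,0],[0,0,0]], "spin": [0,0,0,0,0]}}

```text
time: 27.65
tool_pos: [491.2, 66.2, 23.2]
tcp_rot: [-180.0, -0.0, 90.6]
ft_force: [-0.6, -0.2, -0.0]
finger_gap: 22.2
grip_force: 20.0
```

Call:
{"api": "step_arm", "payload": {"delta_pos": [[0,0,0],[0,0,0],[0,0,0],[0,0,0.05],[0,0,0.15],[0,0,0.2],[-0.05,-0.2,0.05],[-0.05,-0.25,0]], "spin": [0,0,0,0,0,0,0,0], "gripper": 0.3}}

```text
time: 28.65
tool_pos: [472.7, -24.3, 115.9]
tcp_rot: [179.8, 0.0, 90.7]
ft_force: [0.3, -1.1, -0.2]
finger_gap: 55.7
grip_force: 0.0
```

Call:
{"api": "step_arm", "payload": {"delta_pos": [[-0.05,-0.25,0],[-0.05,-0.25,0],[-0.05,-0.25,0],[-0.05,-0.25,0],[-0.05,-0.25,0],[-0.04,-0.155,0],[0,0,0],[0,0,0]], "spin": [0,0,0,0,0,0,0,0]}}

```text
time: 29.65
tool_pos: [413.5, -304.4, 113.6]
tcp_rot: [180.0, -0.0, 90.6]
ft_force: [0.6, 0.5, 0.6]
finger_gap: 55.5
grip_force: 0.0
```

Call:
{"api": "step_arm", "payload": {"delta_pos": [[0,0,-0.1],[0,0,-0.15],[0,0,-0.15],[0,0,-0.07],[0,0,0],[0,0,0]], "spin": [0,0,0,0,0,0]}}

```text
time: 30.4
tool_pos: [414.4, -305.2, 20.6]
tcp_rot: [179.9, 0.1, 90.6]
ft_force: [-0.5, -0.3, 0.1]
finger_gap: 56.0
grip_force: 0.0
```

Call:
{"api": "step_arm", "payload": {"delta_pos": [[0,0,0],[0,0,0],[0,0,0],[0,0,0],[0,0,0],[0,0,0]], "spin": [0,0,0,0,0,0], "gripper": -1}}

```text
time: 31.15
tool_pos: [414.1, -305.5, 20.4]
tcp_rot: [179.9, 0.1, 90.6]
ft_force: [-0.2, 1.9, 6.7]
finger_gap: 26.5
grip_force: 19.8
```

Call:
{"api": "step_arm", "payload": {"delta_pos": [[0,0,0.1],[0,0,0.15],[0,0.05,0.15],[0.01,0.15,0],[0.01,0.25,0],[0.01,0.25,0],[0.01,0.25,0],[0.01,0.25,0]], "spin": [0,0,0,0,0,0,0,0]}}

```text
time: 32.15
tool_pos: [423.4, -63.4, 99.6]
tcp_rot: [180.0, 0.0, 90.6]
ft_force: [1.2, -0.4, -0.3]
finger_gap: 26.2
grip_force: 19.9
```

Call:
{"api": "step_arm", "payload": {"delta_pos": [[0.01,0.25,0],[0.01,0.25,0],[0,0.12,0],[0,0.065,0],[0,0,0],[0,0,-0.1],[0,0,-0.15],[0,0,-0.07]], "spin": [0,0,0,0,0,0,0,0]}}

```text
time: 33.15
tool_pos: [426.4, 71.0, 33.7]
tcp_rot: [-179.9, 0.0, 90.5]
ft_force: [0.3, -0.3, -0.9]
finger_gap: 26.4
grip_force: 19.9
```

Call:
{"api": "step_arm", "payload": {"delta_pos": [[0,0,0],[0,0,-0.03],[0,0,-0.025],[0,0,0],[0,0,0]], "spin": [0,0,0,0,0]}}

```text
time: 33.78
tool_pos: [427.5, 72.2, 24.5]
tcp_rot: [180.0, -0.0, 90.6]
ft_force: [0.7, 0.4, 0.6]
finger_gap: 26.2
grip_force: 19.9
```

Release, rise, and back away to clear the view.

Call:
{"api": "step_arm", "payload": {"delta_pos": [[0,0,0],[0,0,0],[0,0,0],[0,0,0.05],[0,0,0.15],[0,0,0.25],[0,-0.2,0.1],[0,-0.27,0]], "spin": [0,0,0,0,0,0,0,0], "gripper": 0.3}}

```text
time: 34.78
tool_pos: [429.4, -22.4, 137.9]
tcp_rot: [179.7, 0.1, 90.8]
ft_force: [0.9, -0.3, -0.1]
finger_gap: 55.6
grip_force: 0.0
```

Call:
{"api": "step_arm", "payload": {"delta_pos": [[0,-0.27,0],[0,-0.27,0],[0,-0.27,0],[0,-0.27,0],[0,0,0],[0,0,0]], "spin": [0,0,0,0,0,0]}}

```text
time: 35.52
tool_pos: [427.3, -237.7, 134.6]
tcp_rot: [-180.0, -0.0, 90.5]
ft_force: [0.2, 1.2, -0.5]
finger_gap: 55.2
grip_force: 0.0
```

```bash
python3 - <<'E'
from h import *
S=snap('side');T=snap('top')
a=cv2.resize(S['pixels'][240:380,205:395],None,fx=2.2,fy=2.2,interpolation=cv2.INTER_CUBIC)
b=cv2.resize(T['pixels'][225:315,150:325],None,fx=2.2,fy=2.2,interpolation=cv2.INTER_CUBIC)
b=cv2.copyMakeBorder(b,0,a.shape[0]-b.shape[0],0,0,0)
cv2.imwrite('pics/fin.png',np.hstack([a,b])[:, :800])
E
```

```text
(no output)
```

View pics/fin.png

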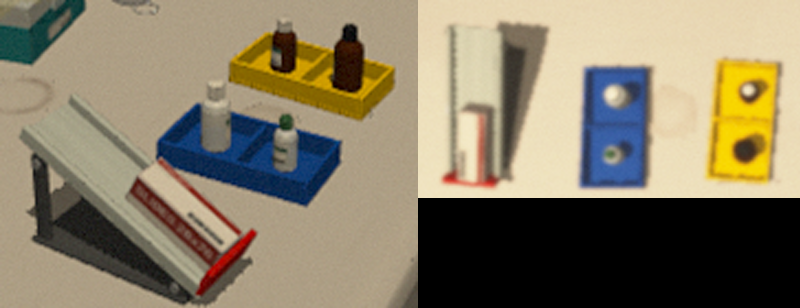

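All four bottles stand upright near their bay centres: in the top view, white at (617,96) and (613,153), amber at (748,92) and (746,150). The carton is against the stop, so I hand in.

```bash
python3 -c "
from bench import r
print(r.hand_in())"
```

```text
the job is handed in; nothing more can be done
None
```

The job is handed in at about 36 s of the 136 s allowed: the last pictures show both amber bottles upright in the yellow tray, both white ones in the blue tray, and the carton against the red stop; the arm stayed clear of the tape roll and tally counter, and no verdict was returned.

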